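Clamp the casting mould shut with four square nuts in cross order

TASK

Clamp the plaster casting mould shut: give each of the four square nuts about half a turn clockwise, one at a time and in cross order (after the first, the one diagonally opposite, then the remaining two), each in one go until it comes up firmly tight, so the plate ends flat and fully home on its four sleeves. Stop when a nut is firm, because overtightening cracks the plaster, do not lean on the plate, and leave the jar, the bowl and the spatula where they are.

Things in the scene. Friction and masses are not known exactly. Their poses are not given: they have to be found in the camera images.
- press: Mould press fixed to the bench: wooden base 200 x 200 x 22 mm, white plaster mould in the middle, a threaded stud at each (+-60, +-60) mm in a steel spacer sleeve (22 mm diameter, top 82 mm above the bench). Origin: centre of its underside; z up, x away from the robot, y left, turned by up to 30 degrees.
- plate: Aluminium clamping plate 170 x 170 x 10 mm over the studs, under the nuts. It floats on rubber about 1.3 mm above the four sleeves (4 N per mm) and is home when flat on all four (its underside 82 mm above the bench). It cannot slide or turn sideways. Origin: centre of its underside.
- nut_a: Steel square nut, left corner nearer the robot (x -60, y +60 mm in the press frame), diagonal to c. All four are alike. Origin: on the stud's axis, underside of the round flange (26 mm wide, 6 high); z up, x and y square to the flats. The square head is 28 x 28 mm, from 16 to 40 mm above the origin: pinch two flats at 30 mm. The stud's tip stands 10 to 14 mm above the head.
- nut_b: Square nut as nut_a, left far corner (x +60, y +60 mm), diagonal to d. Clockwise from above tightens, sinking 4 mm per turn; the stiff thread drags evenly with about 0.2 N m. Each was left differently: the head must turn 2.35 to 3.35 rad (unknown beforehand, different for each) until it bears hard on the seated plate and the hub stops. At the start the flange is about 94 mm above the bench.
- nut_c: Square nut as nut_a, right far corner (x +60, y -60 mm), diagonal to a. The head is sprung on its hub: 1.3 N m per rad, so 0.15 rad wound up by the drag alone. Once the hub stops, the torque climbs at that rate. Firmly tight: 0.3 to 0.55 N m in all (0.1 to 0.35 above the drag). At 0.65 N m (wound up 0.5 rad) the plaster cracks. Let go, the head springs back, the hub stays.
- nut_d: Square nut as nut_a, right corner nearer the robot (x -60, y -60 mm), diagonal to b. Works as told for nut_b and nut_c.
- hub_a: Round flanged hub under the head of nut_a (flange 26 mm wide), on its stud.
- hub_b: Round flanged hub under the head of nut_b (flange 26 mm wide), on its stud.
- hub_c: Round flanged hub under the head of nut_c (flange 26 mm wide), on its stud.
- hub_d: Round flanged hub under the head of nut_d (flange 26 mm wide), on its stud.
- glaze_jar: Bystander: lidded glass jar, 64 mm across, 85 mm high. Origin: centre of its underside. Leave alone.
- bowl: Bystander: white ceramic bowl, 110 mm across, 50 mm high. Origin: centre of its underside. Leave alone.
- spatula: Bystander: modelling spatula lying flat on the bench. Leave alone.

How it is judged:
By the outcome, as a careful person would: the job done as asked, in the order asked, and still so for the second after the job is handed in, with the robot touching nothing.
It also fails if it takes over 72 s, if anything falls off the work surface, if the arm or the gripper's body presses on something with over 40 N, if the wrist force passes 120 N, or if a joint passes its speed limit or range.

ROBOT

A 6-joint arm with a two-finger parallel gripper is mounted at the origin on the work surface. World frame = base frame: x ahead of the robot, y to its left, z up, the work surface at z = 0. Lengths are in mm, angles in rad, forces in N, time in s.
With the tool pointing down it reaches from about 350 to 775 mm from the base axis. Payload 7.3 kg.
Tool frame: the origin (TCP) lies between the finger pads; the fingertips stand 25 mm ahead of it and the grasp point (between the pads) lies 6 mm ahead of it; z points along the fingers, y is the direction in which the jaws open and shut (so a half turn about z gives the same grasp; the last joint's range is limited). The gripper opens to 92 mm and grips with 3 to 60 N. Pads are 19 mm wide; open, the fingers measure 130 mm over their backs; the gripper's body (75 mm by 190 mm) begins 47 mm behind the grasp point.
Start: joints at [-1.392, 0.342, 1.524, -0, 1.275, -0.146], TCP at [167.56, -497.56, 251.741] pointing down, gripper open.
Joint ranges: [-2.53, 2.53], [-0.77, 2.02], [0.04, 2.7], [-1, 4.14], [0.28, 2.66], [-3.11, 3.11]. Speed limits (rad/s): [2.57, 2.57, 3.14, 3.14, 3.14, 3.14].

INTERFACE

Orientations are given as [roll, pitch, yaw] about the fixed x, y, z axes, in that order (R = Rz(yaw) Ry(pitch) Rx(roll)).
In Python, from plant import get_obs, capture, calibration, close_job gives the robot as it stands. The module is installed in compiled form; this text tells all that it offers.
- The arm moves only by the shell command python3 -m jog 'ROWS'. ROWS is JSON, one flat list of numbers, 5 for each row, row after row: the closure, from 0 (fully open) to 1 (shut), then the shift along the tool's x, y, z in mm, then the turn about the tool's z in degrees. In form: [fingers, tx, ty, tz, yaw, fingers, tx, ty, tz, yaw, ...]. A call has 1 to 5 rows; each row shifts and turns the pose as measured when the row begins, along the tool's axes as they then stand; what a row does not reach is not made up. A row lasts 1/10 s, in which the tool goes at most 50 mm and 8.59 degrees, less where a joint would pass 70% of its speed; a pose out of reach is approached as far as the arm can. A call is refused whole if a number of a shift passes 50 or a number of a turn 8.59, either way. A call with a gripper value outside its range is refused whole. The fingers move at their own pace and stop on an object; the grip force is fixed at half the most. Time passes only in rows, so rows that do not move let the fingers close. It gives the time, the measured TCP pose, the force and the opening at its end, in the units of the state.
- get_obs(): the state, without advancing time (a new reading comes with each control period).
- capture(name): name is "side" or "top" or "wrist"; returns (picture, depth): 400x640x3 uint8, red, green, blue; 400x640 float32, mm along the optical axis (not along the pixel's ray), 0 where there is no reading.
- calibration(name): a dict with "fovy" (degrees; the focal length in pixels is half the picture's height over the tangent of half this angle, whatever the lens; pixels are square), "cx", "cy" (the principal point, pixels), "R" (3x3) and "t" (3): a world point X has camera coordinates R X + t. Camera axes: x right, y down, z forward; pixel columns grow to the right and rows downward; lengths in mm; the calibration is good to about 2 mm. A picture is of the moment at which its call begins: read the wrist's pose just before it. calibration takes no time and is no camera call; for the wrist camera it gives the pose at the moment of the call.
- close_job(): hands the job in, once; it reports no verdict.
The state is a dict: "time": time; "joint_positions": joint angles; "dq": joint speeds; "tau": joint torques, N m; "tool_pos": TCP position; "tcp_rot": TCP orientation; "contact_force": force on the tool from outside, world axes, zero at the start; "moment": the same for the moment, N m; "grip_width": finger opening in mm.
Only numpy, scipy, OpenCV 4.12 (cv2) and the standard library are available. Lean on these libraries where they do the work, as an engineer would, in place of code of your own. Each camera call takes 0.05 s, during which the arm holds its last target.

## Working session

There is one attempt and no reset: what is moved stays moved. The work goes in short steps, Python scripts to look and compute and a shell command to move; the robot and the scene stay as the last step left them, time stands still between calls to the robot, and variables do not carry over. Pictures are saved under pics/ and viewed, and the job is handed in when it is done.

```bash
ls; mkdir -p pics; python3 - <<'E'
from plant import *
import cv2,numpy as np
print(get_obs())
for n in ["top","side","wrist"]:
    c=calibration(n);print(n,c)
    p,d=capture(n);np.savez(f"pics/{n}0.npz",p=p,d=d,R=c["R"],t=c["t"],fovy=c["fovy"],cx=c["cx"],cy=c["cy"])
    cv2.imwrite(f"pics/{n}0.png",p[:,:,::-1])
E
```

```text
pics
{'time': 0.0, 'joint_positions': array([-1.39199134e+00,  3.42723706e-01,  1.52501066e+00, -2.03441544e-05,
        1.27539389e+00, -1.46033890e-01]), 'dq': array([-0.00010815, -0.00059129, -0.00105734,  0.00073399, -0.00038463,
       -0.0010941 ]), 'tau': array([ 7.28538489e-04, -4.31237698e+01, -2.44220603e+01,  7.17666792e-02,
        5.58863534e-02, -1.37028305e-04]), 'tool_pos': array([ 167.48993496, -497.18007825,  251.04664249]), 'tcp_rot': array([-3.14007057e+00, -2.04206417e-04,  3.24844659e-01]), 'contact_force': array([ 0.03630158, -0.4112762 ,  0.89944511]), 'moment': array([-0.00462036, -0.00415679, -0.0639386 ]), 'grip_width': 91.9376774816984}
top {'fovy': 49.23698121685156, 'cx': 326.29721973182734, 'cy': 200.80290154449582, 'R': array([[ 0.02378398, -0.99967772,  0.00887627],
       [-0.99736246, -0.02433606, -0.06838042],
       [ 0.0685744 , -0.0072265 , -0.99761983]]), 't': array([ -13.76676556,  532.89930984, 1263.11535615])}
side {'fovy': 49.1906189962243, 'cx': 323.8568770596382, 'cy': 200.73569574292412, 'R': array([[-0.79210602, -0.61038137,  0.00162477],
       [-0.40211518,  0.51982787, -0.75371239],
       [ 0.4592074 , -0.59767347, -0.6572024 ]]), 't': array([ 396.69433967,  270.89756778, 1141.20259508])}
wrist {'fovy': 71.48445718222162, 'cx': 324.3909219676947, 'cy': 198.00084854572492, 'R': array([[ 0.31836761, -0.94796456, -0.00229156],
       [-0.90226233, -0.3037586 ,  0.30602842],
       [-0.29080018, -0.09536195, -0.95201962]]), 't': array([-524.54350871,  -37.64372067,  393.3825576 ])}
```

View pics/top0.png

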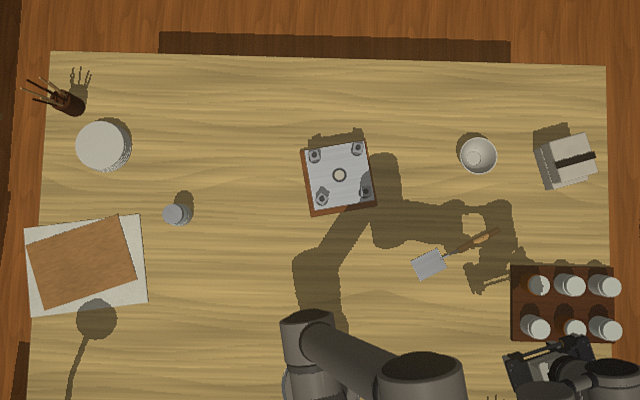

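View pics/side0.png

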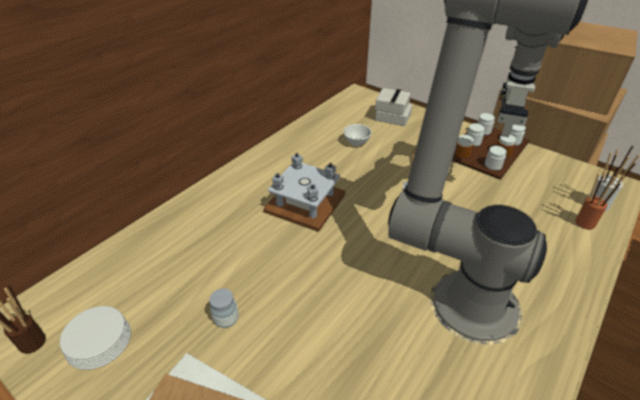

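```bash
python3 - <<'E'
import cv2
p=cv2.imread("pics/top0.png");print(p.shape)
E
```

```text
(400, 640, 3)
```

```bash
cat > h.py <<'E'
import numpy as np,cv2
from plant import *
def load(f): return np.load(f)
def cap(n,tag):
    o=get_obs();c=calibration(n);p,d=capture(n)
    np.savez(f"pics/{tag}.npz",p=p,d=d,R=c["R"],t=c["t"],fovy=c["fovy"],cx=c["cx"],cy=c["cy"])
    cv2.imwrite(f"pics/{tag}.png",p[:,:,::-1]); return o
def foc(z): return 200/np.tan(np.radians(float(z["fovy"]))/2)
def ray(z,u,v,zw):  # intersect pixel ray with plane z=zw
    r=np.array([(u-z["cx"])/foc(z),(v-z["cy"])/foc(z),1.]);R=z["R"];C=-R.T@z["t"];w=R.T@r
    return C+w*(zw-C[2])/w[2]
def cloud(z):
    d=z["d"];v,u=np.mgrid[:400,:640]
    P=np.stack([(u-z["cx"])/foc(z)*d,(v-z["cy"])/foc(z)*d,d],-1)
    W=(P-z["t"])@z["R"]; W[d==0]=np.nan; return W
def crop(tag,x0,y0,x1,y1,s,out):
    z=load(f"pics/{tag}.npz");p=z["p"][y0:y1,x0:x1,::-1]
    cv2.imwrite(f"pics/{out}.png",cv2.resize(p,None,fx=s,fy=s,interpolation=cv2.INTER_CUBIC))
E
python3 - <<'E'
from h import *
crop("top0",290,125,390,225,6,"top0c")
z=load("pics/top0.npz");W=cloud(z)
for u,v in [(314,155),(357,148),(365,190),(321,197),(338,177),(330,165),(345,195)]: print(u,v,W[v,u].round(1), ray(z,u,v,92).round(1))
m=(W[...,2]>86)&(W[...,2]<100);m[:130]=0;m[220:]=0;m[:,:295]=0;m[:,385:]=0
v,u=np.nonzero(m);r=cv2.minAreaRect(W[m][:,:2].astype(np.float32));print(r,m.sum(),np.nanmedian(W[m][:,2]))
E
```

```text
314 155 [646.9  35.8 138.8] [655.   36.9  92. ]
357 148 [668.1 -78.8 142.1] [677.8 -82.6  92. ]
365 190 [ 555.9 -102.2  141.8] [ 560.7 -107.    92. ]
321 197 [534.3  14.3 142.1] [538.2  14.5  92. ]
338 177 [595.2 -31.4  90.5] [595.1 -31.3  92. ]
330 165 [627.9  -8.3  93.4] [628.1  -8.3  92. ]
345 195 [545.4 -51.8  92.3] [545.4 -51.8  92. ]
((602.5777587890625, -34.25382995605469), (170.34710693359375, 170.02993774414062), 11.282088279724121) 3174 91.12643834786897
```

View pics/top0c.png

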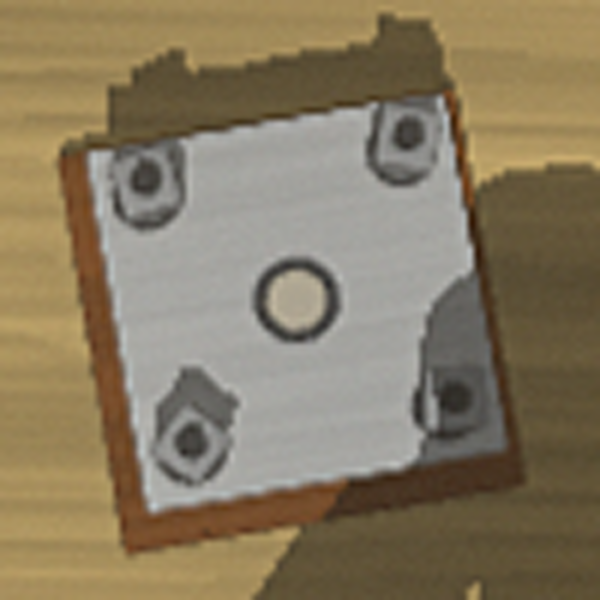

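```bash
cat >> h.py <<'E'
from scipy.spatial.transform import Rotation as Ro
def tool(o=None):
    o=o or get_obs(); return Ro.from_euler("xyz",o["tcp_rot"]).as_matrix(),o["tool_pos"]
def rel(target,o=None):
    T,p=tool(o); return T.T@(np.array(target)-p)
def wrap(a): return (a+180)%360-180
E
python3 - <<'E'
from h import *
o=get_obs();T,p=tool(o);c=calibration("wrist");C=-c["R"].T@c["t"]
print("cam in tool",T.T@(C-p),"fwd in tool",T.T@c["R"][2])
print(rel([602-0,-34,251]),T)
E
```

```text
cam in tool [  84.08799636    0.63690853 -133.69317091] fwd in tool [-0.30620839 -0.00114227  0.95196382]
[ 559.61566717 -300.3957722     0.63834657] [[ 9.47710851e-01  3.19130221e-01 -2.10008976e-04]
 [ 3.19130251e-01 -9.47710203e-01  1.12022480e-03]
 [ 1.58469938e-04 -1.12866942e-03 -9.99999350e-01]]
```

```bash
python3 -m jog '[0,43,-24,0,0, 0,43,-24,0,0, 0,43,-24,0,0, 0,43,-24,0,0, 0,43,-24,0,0]'; python3 -m jog '[0,43,-24,0,0, 0,43,-24,0,0, 0,43,-24,0,0, 0,43,-24,0,0, 0,43,-24,0,0]'
python3 - <<'E'
from h import *
print(get_obs()["joint_positions"],rel([602,-34,250]))
E
```

```text
time: 0.65
tool_pos: [333.4, -314.7, 249.2]
tcp_rot: [-3.139, 0.001, 0.313]
contact_force: [1.0, -0.4, -0.3]
grip_width: 91.7
time: 1.15
tool_pos: [502.0, -129.7, 249.0]
tcp_rot: [-3.139, 0.001, 0.312]
contact_force: [0.4, -0.3, -1.2]
grip_width: 92.0
[-4.01103267e-01  3.33558029e-01  1.54452740e+00  6.92179354e-04
  1.26595183e+00  8.57044861e-01] [124.59211514 -60.31309341  -1.07153527]
```

```bash
python3 -m jog '[0,43,-20,0,0, 0,43,-20,0,0, 0,39,-20,0,0, 0,0,0,0,-8.5, 0,0,0,0,-8.5]'; python3 -m jog '[0,0,0,0,-8.5, 0,0,0,0,-8.5, 0,0,0,0,-8.5, 0,0,0,0,-8.5, 0,0,0,0,-8.5]'
python3 - <<'E'
from h import *
import time
print(get_obs()["joint_positions"],rel([602,-34,250]),get_obs()["moment"])
cap("wrist","w1")
E
```

```text
time: 1.65
tool_pos: [608.6, -22.5, 246.1]
tcp_rot: [-3.137, 0.002, 0.62]
contact_force: [-0.4, -0.6, 0.2]
grip_width: 91.7
time: 2.15
tool_pos: [608.2, -20.6, 243.0]
tcp_rot: [-3.131, -0.002, 1.368]
contact_force: [0.2, -0.8, 0.4]
grip_width: 91.1
[-0.16099704  0.50873204  1.28406048  0.00255452  1.35891241  0.04077073] [-14.32762425  -3.45456074  -7.00192083] [-0.01893948 -0.11363458  0.01517894]
```

View pics/w1.png

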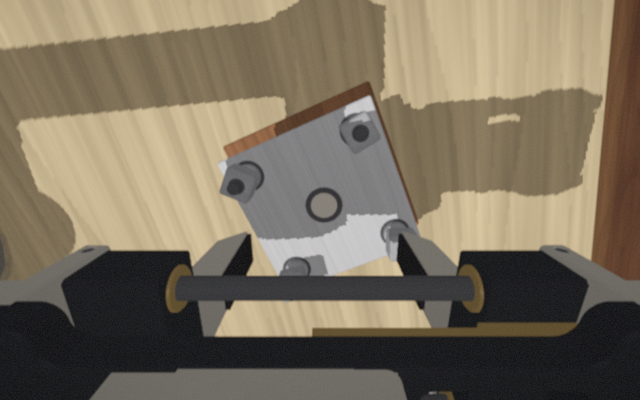

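```bash
python3 -m jog '[0,-15,-4,-5,-8.5, 0,0,0,-2,-8.5, 0,0,0,0,-8.5, 0,0,0,0,-8.5, 0,0,0,0,-8.5]'; python3 -m jog '[0,0,0,0,-8.5, 0,0,0,0,-8.5, 0,0,0,0,-8.5, 0,0,0,0,-8.5, 0,0,0,0,-8.5]'
python3 - <<'E'
from h import *
print(get_obs()["joint_positions"],rel([602,-34,250]),get_obs()["moment"])
E
```

```text
time: 2.7
tool_pos: [600.5, -35.0, 248.4]
tcp_rot: [-3.133, -0.011, 2.115]
contact_force: [0.4, -0.1, 0.0]
grip_width: 91.8
time: 3.2
tool_pos: [599.8, -35.0, 246.8]
tcp_rot: [3.141, -0.017, 2.865]
contact_force: [-0.2, -0.5, -0.0]
grip_width: 92.0
[-0.18697732  0.49540575  1.29586243  0.00230242  1.36750387 -1.48137675] [-1.7856892   1.61138024 -3.21390743] [ 0.10890388 -0.17597529  0.03885429]
```

```bash
python3 -m jog '[0,-45,0,-20,0, 0,0,0,-20,0, 0,0,0,0,0, 0,0,0,0,0]'
python3 - <<'E'
from h import *
print(get_obs()["joint_positions"],rel([602,-34,250]),get_obs()["moment"])
cap("wrist","w2")
E
```

```text
time: 3.6
tool_pos: [638.4, -46.6, 276.4]
tcp_rot: [-3.14, -0.042, 2.859]
contact_force: [-0.3, 0.4, -0.5]
grip_width: 91.9
[-0.1934342   0.57147954  1.08681614  0.00216818  1.52558594 -1.48147996] [37.35111169  1.9337779  27.95477511] [ 0.09866042 -0.14059069 -0.01991605]
```

View pics/w2.png

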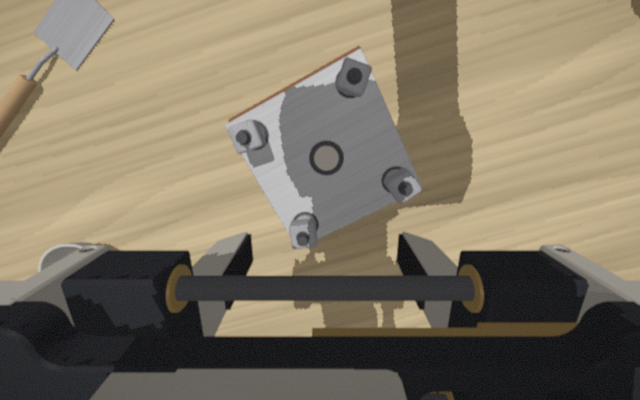

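```bash
python3 -m jog '[0,0,0,0,0, 0,0,0,0,0]'
python3 - <<'E'
from h import *
print(get_obs()["joint_positions"],rel([602,-34,250]),get_obs()["moment"])
z=load("pics/w2.npz");W=cloud(z)
m=(W[...,2]>86)&(W[...,2]<100)&(abs(W[...,0]-602)<120)&(abs(W[...,1]+34)<120);m[240:]=0
r=cv2.minAreaRect(W[m][:,:2].astype(np.float32));print(r,m.sum(),np.nanmedian(W[m][:,2]))
m=(W[...,2]>125)&(W[...,2]<138)&(abs(W[...,0]-602)<120)&(abs(W[...,1]+34)<120);m[250:]=0
n,l,s,c=cv2.connectedComponentsWithStats(m.astype(np.uint8))
for i in range(1,n):
  if s[i,4]>20:
    q=W[l==i]; print(s[i],c[i],q.mean(0).round(1),cv2.minAreaRect(q[:,:2].astype(np.float32)))
for k,(u,v) in dict(a=(352,76),d=(244,138),c=(303,232),b=(403,187)).items():
    crop("w2",u-30,v-30,u+30,v+30,5,"n_"+k)
ims=[cv2.imread(f"pics/n_{k}.png") for k in "abcd"]
cv2.imwrite("pics/n1.png",np.vstack([np.hstack(ims[:2]),np.hstack(ims[2:])]))
E
```

```text
time: 3.85
tool_pos: [637.5, -46.2, 276.1]
tcp_rot: [-3.14, -0.043, 2.858]
contact_force: [-0.4, -0.4, 0.4]
grip_width: 91.6
[-0.19313631  0.56988922  1.09023512  0.00226879  1.5241532  -1.48038252] [36.37458336  1.7709176  27.68451527] [ 0.10903072 -0.19931576  0.01181169]
((604.1884765625, -34.77790832519531), (170.49012756347656, 170.17530822753906), 11.128458976745605) 18574 94.16051526763945
[336  58  36  39 823] [353.19927096  77.22843256] [534.1  11.6 134.3] ((533.6395263671875, 12.356090545654297), (27.959075927734375, 28.08083152770996), 55.50511169433594)
[228 120  36  35 714] [246.05042017 136.41596639] [ 556.8 -103.2  133.8] ((556.8331909179688, -105.08334350585938), (27.959692001342773, 28.320343017578125), 3.46555757522583)
[386 169  36  36 630] [402.62380952 185.93174603] [648.9  34.3 133.5] ((650.913330078125, 35.477516174316406), (28.16729736328125, 27.98607635498047), 19.657642364501953)
[289 222  28  28 549] [302.94899818 234.42622951] [671.5 -80.6 133.5] ((673.8678588867188, -81.83314514160156), (28.085145950317383, 27.5023136138916), 80.3463134765625)
```

View pics/n1.png

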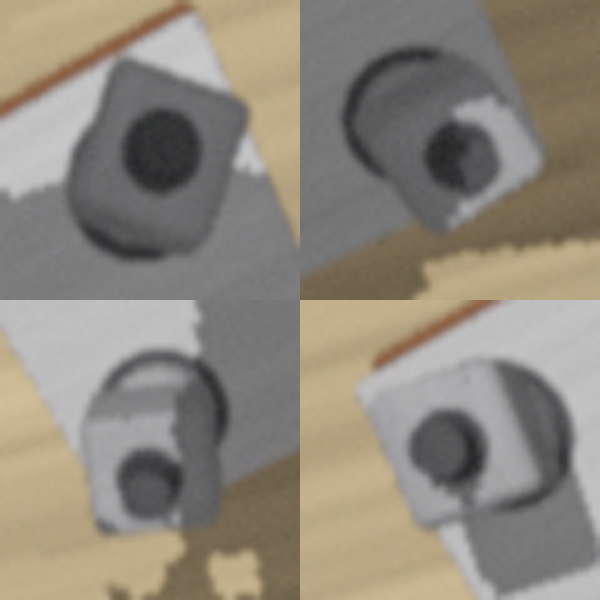

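```bash
cat >> h.py <<'E'
N=dict(a=(533.6,12.4,145.5),b=(650.9,35.5,0),c=(673.9,-81.8,0),d=(556.8,-105.1,0))
def to(k,zg,yaw=None):
    o=get_obs();T,p=tool(o);x,y,yw=N[k]
    if yaw is None: yaw=yw
    g=T.T@(np.array([x,y,zg])-p)-np.array([0,0,6])
    print("t",round(o["time"],2),"rot",o["tcp_rot"].round(3),"z",o["tool_pos"][2].round(1),"q1,q6",o["joint_positions"][[0,5]].round(3),"| shift",g.round(1),"turn+",np.round(wrap(np.degrees(o["tcp_rot"][2])-yaw),2),"F",o["contact_force"].round(1),"M",o["moment"].round(3),"w",o["grip_width"].round(1))
E
python3 - <<'E'
from h import *
to("a",190)
E
```

```text
Traceback (most recent call last):
  File "h.py", line 30, in to
    print("t",round(o["time"],2),"rot",o["tcp_rot"].round(3),"z",o["tool_pos"][2].round(1),"q1,q6",o["joint_positions"][[0,5]].round(3),"| shift",g.round(1),"turn+",np.round(wrap(np.degrees(o["tcp_rot"][2])-yaw),2),"F",o["contact_force"].round(1),"M",o["moment"].round(3),"w",o["grip_width"].round(1))
                                                                                                                                                                                                                                                                                    ^^^^^^^^^^^^^^^^^^^^^
AttributeError: 'float' object has no attribute 'round'
```

```bash
sed -i 's/o\["grip_width"\].round(1)/round(float(o["grip_width"]),1)/' h.py
python3 - <<'E'
from h import *
to("a",190)
E
```

```text
t 3.85 rot [-3.14  -0.043  2.858] z 276.1 q1,q6 [-0.193 -1.48 ] | shift [112.4  27.3  84.9] turn+ 18.24 F [-0.4 -0.4  0.4] M [ 0.109 -0.199  0.012] w 91.6
```

```bash
python3 -m jog '[0,22,5,17,0, 0,22,5,17,0, 0,22,5,17,0, 0,22,5,17,0, 0,22,5,17,0]'
python3 -m jog '[0,0,0,0,6, 0,0,0,0,6, 0,0,0,0,6]'
python3 - <<'E'
from h import *
to("a",190)
E
```

```text
time: 4.35
tool_pos: [533.5, 10.0, 194.2]
tcp_rot: [-3.14, -0.035, 2.854]
contact_force: [-0.3, 0.4, -0.1]
grip_width: 91.5
time: 4.65
tool_pos: [527.7, 12.5, 192.0]
tcp_rot: [-3.126, -0.04, 2.531]
contact_force: [0.6, -0.6, 0.7]
grip_width: 92.0
t 4.65 rot [-3.126 -0.04   2.531] z 192.0 q1,q6 [-0.124 -1.087] | shift [-4.9  3.3 -4.3] turn+ -0.48 F [ 0.6 -0.6  0.7] M [ 0.057 -0.18   0.003] w 92.0
```

```bash
python3 -m jog '[0,-5,3,-8,-0.5, 0,0,0,-8,0, 0,0,0,-8,0, 0,0,0,-8,0, 0,0,0,-8,0]'
python3 - <<'E'
from h import *
to("a",190)
E
python3 -m jog '[0,0,0,40,0]'
python3 - <<'E'
from h import *
to("a",190)
E
python3 -m jog '[0,0,0,0,0]'
python3 - <<'E'
from h import *
to("a",190)
E
```

```text
time: 5.15
tool_pos: [535.3, 11.8, 235.1]
tcp_rot: [-3.127, -0.039, 2.546]
contact_force: [-0.4, -0.0, -0.9]
grip_width: 91.9
t 5.15 rot [-3.127 -0.039  2.546] z 235.1 q1,q6 [-0.124 -1.101] | shift [ 0.   0.2 39.1] turn+ 0.39 F [-0.4 -0.  -0.9] M [ 0.025 -0.165  0.021] w 91.9
time: 5.25
tool_pos: [537.8, 11.7, 201.0]
tcp_rot: [-3.133, -0.027, 2.547]
contact_force: [1.3, 0.2, -0.8]
grip_width: 92.0
t 5.25 rot [-3.133 -0.027  2.547] z 201.0 q1,q6 [-0.124 -1.102] | shift [ 3.6 -1.6  5.1] turn+ 0.44 F [ 1.3  0.2 -0.8] M [ 0.001 -0.191 -0.046] w 92.0
time: 5.35
tool_pos: [535.1, 11.9, 197.6]
tcp_rot: [-3.13, -0.034, 2.547]
contact_force: [-0.2, 0.1, -0.5]
grip_width: 92.0
t 5.35 rot [-3.13  -0.034  2.547] z 197.6 q1,q6 [-0.124 -1.102] | shift [ 1.3 -0.4  1.7] turn+ 0.46 F [-0.2  0.1 -0.5] M [-0.021 -0.179  0.034] w 92.0
```

```bash
python3 -m jog '[0,-6,4,-10,0, 0,-7,5,-10,0, 0,-8,5,-10,0, 0,-8,5,-10,0,0,-8,5,-10,0]'
python3 -m jog '[0,31,-22,34,0]'
python3 - <<'E'
from h import *
to("a",190)
E
python3 -m jog '[0,0,0,0,0]'
python3 - <<'E'
from h import *
to("a",190)
E
```

```text
time: 5.85
tool_pos: [582.3, 10.6, 254.8]
tcp_rot: [-3.13, -0.034, 2.549]
contact_force: [-0.7, -0.1, -0.3]
grip_width: 91.8
time: 5.95
tool_pos: [552.9, 8.6, 230.4]
tcp_rot: [-3.14, -0.013, 2.55]
contact_force: [2.0, -0.9, -1.1]
grip_width: 91.5
t 5.95 rot [-3.14  -0.013  2.55 ] z 230.4 q1,q6 [-0.126 -1.106] | shift [17.6 -7.6 34.6] turn+ 0.59 F [ 2.  -0.9 -1.1] M [ 0.007 -0.207 -0.013] w 91.5
time: 6.05
tool_pos: [537.2, 10.6, 220.2]
tcp_rot: [-3.124, -0.045, 2.55]
contact_force: [-3.2, 0.2, -2.0]
grip_width: 91.7
t 6.05 rot [-3.124 -0.045  2.55 ] z 220.2 q1,q6 [-0.126 -1.107] | shift [ 2.6 -0.  24.3] turn+ 0.6 F [-3.2  0.2 -2. ] M [ 0.06  -0.071  0.008] w 91.7
```

```bash
python3 -m jog '[0,-4,3,-2,0, 0,-7,5,-4,0, 0,-9,6,-4,0, 0,-9,6,-4,0,0,-8,6,-4,0]'
python3 -m jog '[0,-6,4,-2,0, 0,-4,3,-1,0, 0,-2,1,0,0]'
python3 -m jog '[0,22,-15,30,0, 0,12,-8,20,0, 0,6,-4,10,0, 0,3,-2,5,0, 0,1,0,2,0]'
python3 - <<'E'
from h import *
to("a",190)
E
python3 -m jog '[0,0,0,0,0]'
python3 - <<'E'
from h import *
to("a",190)
E
```

```text
time: 6.55
tool_pos: [589.6, 11.2, 246.5]
tcp_rot: [-3.128, -0.038, 2.551]
contact_force: [0.7, -0.1, 0.8]
grip_width: 92.1
time: 6.85
tool_pos: [611.0, 10.9, 255.7]
tcp_rot: [-3.134, -0.028, 2.552]
contact_force: [-0.4, -0.3, 0.5]
grip_width: 92.0
time: 7.35
tool_pos: [559.5, 11.4, 192.4]
tcp_rot: [-3.138, -0.02, 2.552]
contact_force: [-0.2, -0.7, -0.2]
grip_width: 92.0
t 7.35 rot [-3.138 -0.02   2.552] z 192.4 q1,q6 [-0.12  -1.103] | shift [ 22.  -13.5  -3.1] turn+ 0.73 F [-0.2 -0.7 -0.2] M [ 0.046 -0.109  0.081] w 92.0
time: 7.45
tool_pos: [560.0, 11.4, 192.8]
tcp_rot: [-3.138, -0.02, 2.552]
contact_force: [-0.2, 0.4, -0.7]
grip_width: 91.8
t 7.45 rot [-3.138 -0.02   2.552] z 192.8 q1,q6 [-0.119 -1.103] | shift [ 22.4 -13.8  -2.7] turn+ 0.73 F [-0.2  0.4 -0.7] M [ 0.066 -0.152 -0.029] w 91.8
```

```bash
python3 -m jog '[0,14,-9,0,0, 0,5,-3,0,0.7, 0,2,-1,0,0, 0,1,-1,0,0, 0,0,0,0,0]'
python3 - <<'E'
from h import *
to("a",190)
cap("wrist","w3")
E
```

```text
time: 7.95
tool_pos: [537.0, 11.8, 196.0]
tcp_rot: [-3.141, -0.014, 2.539]
contact_force: [-0.5, 0.3, 0.3]
grip_width: 91.9
t 7.95 rot [-3.141 -0.014  2.539] z 196.0 q1,q6 [-0.124 -1.094] | shift [ 3.1 -1.4  0.1] turn+ -0.04 F [-0.5  0.3  0.3] M [ 0.062 -0.134 -0.007] w 91.9
```

View pics/w3.png

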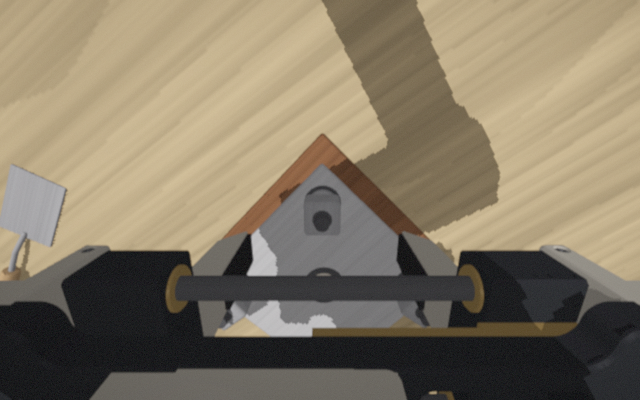

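```bash
cat >> h.py <<'E'
def fit(tag,k):
    z=load(f"pics/{tag}.npz");W=cloud(z);x,y,_=N[k]
    m=(W[...,2]>124)&(W[...,2]<139)&(np.hypot(W[...,0]-x,W[...,1]-y)<28)
    r=cv2.minAreaRect(W[m][:,:2].astype(np.float32));v,u=np.nonzero(m)
    print(k,r,m.sum(),np.nanmedian(W[m][:,2]),"px",u.mean(),v.mean())
E
python3 - <<'E'
from h import *
fit("w3","a")
E
```

```text
a ((532.8665161132812, 12.489725112915039), (27.94207000732422, 27.909610748291016), 55.822269439697266) 1132 134.301585090387 px 321.8339222614841 215.57155477031802
```

```bash
sed -i 's/a=(533.6,12.4,145.5)/a=(533.2,12.4,145.7)/' h.py
python3 -m jog '[0,2,-1,14,0, 0,1,0,16,0, 0,0,0,12,0, 0,0,0,7,0, 0,0,0,3,0]'
python3 - <<'E'
from h import *
to("a",124)
E
```

```text
time: 8.5
tool_pos: [535.9, 12.7, 143.0]
tcp_rot: [3.14, -0.01, 2.539]
contact_force: [0.8, -0.1, 0.3]
grip_width: 92.2
t 8.5 rot [ 3.14  -0.01   2.539] z 143.0 q1,q6 [-0.122 -1.094] | shift [ 1.9 -1.8 13.1] turn+ -0.24 F [ 0.8 -0.1  0.3] M [ 0.006 -0.142  0.005] w 92.2
```

```bash
python3 -m jog '[0,2,-2,6,-0.2, 0,0,0,4,0, 0,0,0,2,0, 0,0,0,1,0, 0,0,0,0,0]'
python3 - <<'E'
from h import *
to("a",124)
E
```

```text
time: 9.0
tool_pos: [533.5, 12.1, 129.6]
tcp_rot: [3.14, -0.009, 2.543]
contact_force: [-0.0, 0.1, 0.6]
grip_width: 91.9
t 9.0 rot [ 3.14  -0.009  2.543] z 129.6 q1,q6 [-0.124 -1.1  ] | shift [ 0.4  0.1 -0.4] turn+ -0.02 F [-0.   0.1  0.6] M [ 0.071 -0.161  0.011] w 91.9
```

```bash
python3 -m jog '[1,0,0,0,0, 1,0,0,0,0, 1,0,0,0,0, 1,0,0,0,0, 1,0,0,0,0]'
python3 - <<'E'
from h import *
to("a",124)
E
```

```text
time: 9.5
tool_pos: [534.0, 12.1, 130.4]
tcp_rot: [3.139, -0.007, 2.543]
contact_force: [-0.4, 0.2, 0.6]
grip_width: 56.6
t 9.5 rot [ 3.139 -0.007  2.543] z 130.4 q1,q6 [-0.124 -1.1  ] | shift [ 0.8 -0.2  0.5] turn+ -0.02 F [-0.4  0.2  0.6] M [ 0.038 -0.198 -0.005] w 56.6
```

```bash
python3 -m jog '[1,0,0,0.3,0, 1,0,0,0,0, 1,0,0,0,0, 1,0,0,0,0, 1,0,0,0,0]'
python3 - <<'E'
from h import *
to("a",124)
E
```

```text
time: 10.0
tool_pos: [533.8, 11.6, 130.3]
tcp_rot: [3.14, -0.007, 2.543]
contact_force: [-1.0, 0.1, 0.2]
grip_width: 27.9
t 10.0 rot [ 3.14  -0.007  2.543] z 130.3 q1,q6 [-0.125 -1.1  ] | shift [0.9 0.3 0.3] turn+ -0.02 F [-1.   0.1  0.2] M [ 0.169 -0.217  0.017] w 27.9
```

```bash
python3 -m jog '[1,0,0,0,4, 1,0,0,0.1,6, 1,0,0,0.1,8, 1,0,0,0.1,8, 1,0,0,0.1,8]'
python3 - <<'E'
from h import *
to("a",124)
E
```

```text
time: 10.5
tool_pos: [533.2, 11.0, 130.0]
tcp_rot: [-3.137, -0.006, 1.93]
contact_force: [-1.0, -0.5, 2.0]
grip_width: 27.9
t 10.5 rot [-3.137 -0.006  1.93 ] z 130.0 q1,q6 [-0.125 -0.487] | shift [ 1.3  0.5 -0. ] turn+ -35.09 F [-1.  -0.5  2. ] M [-0.136 -0.064  0.258] w 27.9
```

```bash
python3 -m jog '[1,0,0,0.1,8, 1,0,0,0.1,8, 1,0,0,0.1,8, 1,0,0,0.1,8, 1,0,0,0.1,8]'
python3 -m jog '[1,0,0,0.1,8, 1,0,0,0.1,8, 1,0,0,0.1,8, 1,0,0,0.1,8, 1,0,0,0.1,8]'
python3 - <<'E'
from h import *
to("a",124)
E
```

```text
time: 11.0
tool_pos: [532.2, 10.9, 129.5]
tcp_rot: [-3.133, -0.0, 1.205]
contact_force: [-2.6, -0.1, 1.1]
grip_width: 28.0
time: 11.5
tool_pos: [531.3, 11.5, 129.1]
tcp_rot: [-3.134, 0.007, 0.48]
contact_force: [-1.5, 0.2, 1.5]
grip_width: 27.9
t 11.5 rot [-3.134  0.007  0.48 ] z 129.1 q1,q6 [-0.124  0.966] | shift [ 2.2  0.1 -1. ] turn+ -118.22 F [-1.5  0.2  1.5] M [-0.047 -0.046  0.212] w 27.9
```

```bash
python3 -m jog '[1,0,0,0.05,4, 1,0,0,0.05,4, 1,0,0,0.05,4]'
python3 -c 'from h import *;to("a",124)'
python3 -m jog '[1,0,0,0.05,3, 1,0,0,0.05,3]'
python3 -c 'from h import *;to("a",124)'
python3 -m jog '[1,0,0,0.05,3, 1,0,0,0.05,3]'
python3 -c 'from h import *;to("a",124)'
```

```text
time: 11.8
tool_pos: [531.1, 11.8, 129.0]
tcp_rot: [-3.136, 0.008, 0.261]
contact_force: [-1.0, 0.0, 0.2]
grip_width: 27.7
t 11.8 rot [-3.136  0.008  0.261] z 129.0 q1,q6 [-0.123  1.185] | shift [ 2.2  0.  -1.1] turn+ -130.77 F [-1.   0.   0.2] M [-0.114 -0.049  0.146] w 27.7
time: 12.0
tool_pos: [531.0, 12.0, 128.9]
tcp_rot: [-3.137, 0.009, 0.152]
contact_force: [-1.2, -0.4, 0.8]
grip_width: 28.1
t 12.0 rot [-3.137  0.009  0.152] z 128.9 q1,q6 [-0.123  1.295] | shift [ 2.2 -0.1 -1.1] turn+ -136.99 F [-1.2 -0.4  0.8] M [-0.094 -0.072  0.195] w 28.1
time: 12.2
tool_pos: [531.0, 12.2, 128.8]
tcp_rot: [-3.138, 0.009, 0.044]
contact_force: [-0.2, -0.6, 1.2]
grip_width: 27.9
t 12.2 rot [-3.138  0.009  0.044] z 128.8 q1,q6 [-0.122  1.403] | shift [ 2.3 -0.1 -1.2] turn+ -143.17 F [-0.2 -0.6  1.2] M [-0.125 -0.048  0.246] w 27.9
```

```bash
cat > m.py <<'E'
from plant import get_obs
import numpy as np,sys
o=get_obs();print("Mz %.3f"%o["moment"][2],"M",o["moment"].round(2),"yaw %.2f"%np.degrees(o["tcp_rot"][2]),"z %.1f"%o["tool_pos"][2],"tau6 %.3f"%o["tau"][5],"q6 %.3f"%o["joint_positions"][5])
E
python3 -m jog '[1,0,0,0.05,3]' >/dev/null; python3 m.py
python3 -m jog '[1,0,0,0.05,3]' >/dev/null; python3 m.py
python3 -m jog '[1,0,0,0.05,3]' >/dev/null; python3 m.py
```

```text
Mz 0.173 M [-0.14 -0.01  0.17] yaw -0.57 z 128.8 tau6 -0.515 q6 1.457
Mz 0.200 M [-0.16 -0.08  0.2 ] yaw -3.66 z 128.7 tau6 -0.515 q6 1.512
Mz 0.266 M [-0.14 -0.05  0.27] yaw -6.75 z 128.7 tau6 -0.516 q6 1.566
```

```bash

python3 -m jog '[1,0,0,0.05,3]' >/dev/null; python3 m.py
python3 -m jog '[1,0,0,0.05,3]' >/dev/null; python3 m.py
python3 -m jog '[1,0,0,0.05,3]' >/dev/null; python3 m.py
```

```text
Mz 0.168 M [-0.05 -0.02  0.17] yaw -9.85 z 128.7 tau6 -0.516 q6 1.620
Mz 0.192 M [-0.12 -0.01  0.19] yaw -12.94 z 128.6 tau6 -0.515 q6 1.674
Mz 0.165 M [-0.12 -0.02  0.16] yaw -16.03 z 128.6 tau6 -0.515 q6 1.729
```

```bash

python3 -m jog '[1,0,0,0.05,3, 1,0,0,0.05,3]' >/dev/null; python3 m.py
python3 -m jog '[1,0,0,0.05,3]' >/dev/null; python3 m.py
```

```text
Mz 0.235 M [-0.1  -0.06  0.23] yaw -22.22 z 128.5 tau6 -0.515 q6 1.837
Mz 0.175 M [-0.08 -0.02  0.17] yaw -25.32 z 128.5 tau6 -0.515 q6 1.891
```

```bash

python3 -m jog '[1,0,0,0.05,3]' >/dev/null; python3 m.py
python3 -m jog '[1,0,0,0.05,3]' >/dev/null; python3 m.py
```

```text
Mz 0.205 M [-0.12  0.02  0.21] yaw -28.41 z 128.5 tau6 -0.515 q6 1.946
Mz 0.203 M [-0.15 -0.02  0.2 ] yaw -31.50 z 128.5 tau6 -0.515 q6 2.000
```

```bash

python3 -m jog '[1,0,0,0.05,3]' >/dev/null; python3 m.py
python3 -m jog '[1,0,0,0.05,3]' >/dev/null; python3 m.py
python3 -m jog '[1,0,0,0.05,3]' >/dev/null; python3 m.py
```

```text
Mz 0.197 M [-0.12 -0.01  0.2 ] yaw -34.60 z 128.4 tau6 -0.515 q6 2.054
Mz 0.226 M [-0.1  -0.    0.23] yaw -37.69 z 128.4 tau6 -0.494 q6 2.108
Mz 0.283 M [-0.03 -0.    0.28] yaw -40.78 z 128.4 tau6 -0.422 q6 2.163
```

```bash

python3 -m jog '[1,0,0,0,3]' >/dev/null; python3 m.py
python3 -m jog '[1,0,0,0,2.5]' >/dev/null; python3 m.py
```

```text
Mz 0.373 M [-0.02 -0.03  0.37] yaw -43.85 z 128.4 tau6 -0.352 q6 2.217
Mz 0.425 M [-0.06 -0.03  0.42] yaw -46.42 z 128.4 tau6 -0.101 q6 2.262
```

```bash

python3 -m jog '[0.5,0,0,0,0, 0.5,0,0,0,0, 0.5,0,0,0,0, 0.5,0,0,-2,0, 0.5,0,0,-7,0]'; python3 m.py
python3 -m jog '[0.5,0,0,-12,0, 0.5,0,0,-14,0, 0.5,0,0,-14,0, 0.5,0,0,-10,-4, 0.5,0,0,-4,-8]'
python3 - <<'E'
from h import *
o=get_obs();T,p=tool(o);print(p,o["tcp_rot"],o["joint_positions"])
# plan rows: 26 rows turn; translate world by D with profile
D=np.array([673.9,-81.8])-p[:2];yaw=np.degrees(o["tcp_rot"][2]);tot=wrap(170.3-yaw)%360
n=int(np.ceil(tot/8.4));print(n,tot,tot/n)
w=np.array([1,2,3,3]+[3]*(n-10)+[3,3,2,2,1,0.5]);w=w/w.sum()
for i in range(n):
    a=np.radians(yaw+i*tot/n);d=D*w[i];print(i,round(d@[np.cos(a),np.sin(a)],1),round(d@[np.sin(a),-np.cos(a)],1))
E
```

```text
time: 14.3
tool_pos: [530.9, 13.8, 137.0]
tcp_rot: [3.136, 0.008, -0.808]
contact_force: [-0.7, 0.9, 0.7]
grip_width: 45.9
Mz -0.004 M [ 0.06  0.   -0.  ] yaw -46.29 z 137.0 tau6 -0.001 q6 2.259
time: 14.8
tool_pos: [532.2, 13.7, 198.0]
tcp_rot: [3.14, 0.005, -0.593]
contact_force: [-0.0, -0.8, 0.5]
grip_width: 46.0
[532.24222535  13.74877438 198.01033719] [ 3.14014493  0.00531724 -0.5932278 ] [-1.18801625e-01  4.07105460e-01  1.58185233e+00  1.24586144e-03
  1.15802649e+00  2.04471580e+00]
25 204.28944918696493 8.171577967478598
0 2.6 0.0
1 5.2 0.7
2 7.5 2.2
3 7.1 3.2
4 6.6 4.2
5 5.9 5.1
6 5.1 5.9
7 4.2 6.6
8 3.3 7.1
9 2.2 7.5
10 1.1 7.7
11 0.0 7.8
12 -1.1 7.7
13 -2.2 7.5
14 -3.2 7.1
15 -4.2 6.6
16 -5.1 5.9
17 -5.9 5.1
18 -6.6 4.3
19 -7.1 3.3
20 -7.5 2.2
21 -5.2 0.8
22 -5.2 0.0
23 -2.6 -0.4
24 -1.3 -0.4
```

```bash

python3 -m jog '[0.5,2.6,0,0,-8.17, 0.5,5.2,0.7,0,-8.17, 0.5,7.5,2.2,0,-8.17, 0.5,7.1,3.2,0,-8.17, 0.5,6.6,4.2,0,-8.17]'
python3 -m jog '[0.5,5.9,5.1,0,-8.17, 0.5,5.1,5.9,0,-8.17, 0.5,4.2,6.6,0,-8.17, 0.5,3.3,7.1,0,-8.17, 0.5,2.2,7.5,0,-8.17]'
python3 -m jog '[0.5,1.1,7.7,0,-8.17, 0.5,0,7.8,0,-8.17, 0.5,-1.1,7.7,0,-8.17, 0.5,-2.2,7.5,0,-8.17, 0.5,-3.2,7.1,0,-8.17]'
python3 -m jog '[0.5,-4.2,6.6,0,-8.17, 0.5,-5.1,5.9,0,-8.17, 0.5,-5.9,5.1,0,-8.17, 0.5,-6.6,4.3,0,-8.17, 0.5,-7.1,3.3,0,-8.17]'
python3 -c 'from h import *;to("c",190,170.3)'
```

```text
time: 15.3
tool_pos: [560.2, -3.2, 205.9]
tcp_rot: [-3.141, -0.004, 0.152]
contact_force: [0.1, -0.4, -0.5]
grip_width: 45.6
time: 15.8
tool_pos: [595.7, -24.4, 212.5]
tcp_rot: [3.134, -0.007, 0.896]
contact_force: [-0.6, -0.1, 0.0]
grip_width: 46.1
time: 16.3
tool_pos: [631.4, -44.5, 219.4]
tcp_rot: [3.126, 0.001, 1.64]
contact_force: [-0.6, 0.9, -0.1]
grip_width: 46.0
time: 16.8
tool_pos: [667.7, -63.5, 226.5]
tcp_rot: [3.128, 0.015, 2.384]
contact_force: [-0.7, 0.6, 0.0]
grip_width: 45.9
t 16.8 rot [3.128 0.015 2.384] z 226.5 q1,q6 [-0.21  -1.025] | shift [-16.6  -9.5  30.6] turn+ -33.69 F [-0.7  0.6  0. ] M [ 0.037 -0.172  0.072] w 45.9
```

```bash

python3 -m jog '[0.5,-8,-5,4,-8.4, 0.5,-7,-4,8,-8.4, 0.5,-2,-1,10,-8.4, 0.5,0,0,8,-8.4, 0.5,0,0,4,0]'
python3 -c 'from h import *;to("c",190,170.3)'
```

```text
time: 17.3
tool_pos: [677.7, -83.1, 198.7]
tcp_rot: [3.139, 0.028, 2.985]
contact_force: [-0.9, 0.2, 0.5]
grip_width: 45.7
t 17.3 rot [3.139 0.028 2.985] z 198.7 q1,q6 [-0.236 -1.652] | shift [4.2 0.6 2.6] turn+ 0.74 F [-0.9  0.2  0.5] M [ 0.101 -0.108  0.039] w 45.7
```

```bash

python3 -m jog '[0.5,4,0,0,0.4, 0.5,9,0,0,0.3, 0.5,11,0,0,0, 0.5,9,0,0,0, 0.5,4,0,0,0]'
python3 -m jog '[0.5,-18,0,0,0, 0.5,-8,0,1,0, 0.5,-4,0,1,0, 0.5,-2,0,0,0, 0.5,0,0,0,0]'
python3 -c 'from h import *;cap("wrist","w4");to("c",190,170.3);fit("w4","c")'
```

```text
time: 17.8
tool_pos: [639.8, -75.9, 201.1]
tcp_rot: [3.138, 0.03, 2.954]
contact_force: [-0.6, 0.7, 0.9]
grip_width: 45.8
time: 18.3
tool_pos: [671.6, -81.5, 202.4]
tcp_rot: [3.138, 0.032, 2.947]
contact_force: [0.1, 0.3, 0.1]
grip_width: 46.1
t 18.35 rot [3.138 0.032 2.947] z 202.3 q1,q6 [-0.236 -1.613] | shift [-2.1  0.1  6.4] turn+ -1.46 F [-0.5 -0.4  0.1] M [ 0.049 -0.113  0.019] w 46.1
c ((673.850341796875, -82.03742980957031), (27.989849090576172, 27.924501419067383), 81.36450958251953) 1044 134.06177189995952 px 324.18773946360153 215.49425287356323
```

View pics/w4.png

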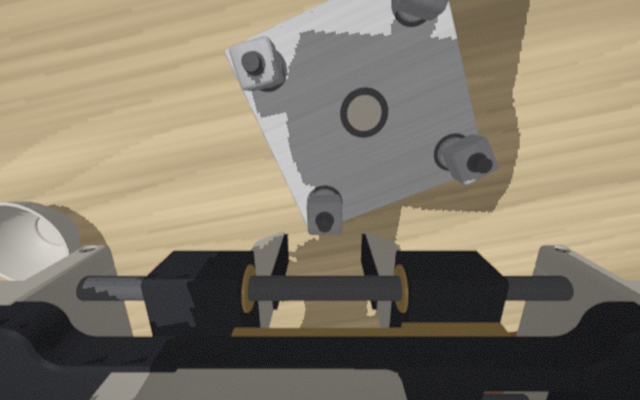

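```bash
sed -i 's/c=(673.9,-81.8,0)/c=(673.6,-81.9,171)/' h.py
python3 -m jog '[0.5,-2,0,6,-1, 0.5,0,0,12,-1, 0.5,0,0,18,0, 0.5,0,0,20,0, 0.5,0,0,0,0]'
python3 -c 'from h import *;to("c",124)'
```

```text
time: 18.85
tool_pos: [674.0, -81.8, 141.8]
tcp_rot: [3.139, 0.03, 2.987]
contact_force: [-1.0, -0.1, 0.7]
grip_width: 45.7
t 18.85 rot [3.139 0.03  2.987] z 141.8 q1,q6 [-0.236 -1.653] | shift [ 0.9 -0.3 11.7] turn+ 0.14 F [-1.  -0.1  0.7] M [ 0.043 -0.1   -0.012] w 45.7
```

```bash

python3 -m jog '[0.5,1,0,5,0.1, 0.5,0,0,4,0, 0.7,0,0,2,0, 1,0,0,0.4,0, 1,0,0,0,0]'
python3 -c 'from h import *;to("c",124)'
python3 -m jog '[1,0,0,0,0, 1,0,0,0,0, 1,0,0,0,0]'
python3 -c 'from h import *;to("c",124)'
```

```text
time: 19.35
tool_pos: [673.8, -81.9, 130.9]
tcp_rot: [3.14, 0.032, 2.986]
contact_force: [-0.2, -0.3, -2.0]
grip_width: 27.5
t 19.35 rot [3.14  0.032 2.986] z 130.9 q1,q6 [-0.236 -1.653] | shift [ 0.5 -0.1  0.9] turn+ 0.09 F [-0.2 -0.3 -2. ] M [ 0.087 -0.064  0.029] w 27.5
time: 19.65
tool_pos: [673.9, -81.8, 130.9]
tcp_rot: [3.14, 0.032, 2.986]
contact_force: [-0.3, 0.2, -2.2]
grip_width: 28.2
t 19.65 rot [3.14  0.032 2.986] z 130.9 q1,q6 [-0.236 -1.653] | shift [ 0.5 -0.1  0.9] turn+ 0.09 F [-0.3  0.2 -2.2] M [ 0.095 -0.187  0.024] w 28.2
```

```bash

python3 -m jog '[1,0,0,0,4, 1,0,0,0.1,7, 1,0,0,0.1,8, 1,0,0,0.1,8, 1,0,0,0.1,8]'; python3 m.py
python3 -m jog '[1,0,0,0.1,8, 1,0,0,0.1,8, 1,0,0,0.1,8, 1,0,0,0.1,8, 1,0,0,0.1,8]'; python3 m.py
python3 -m jog '[1,0,0,0.1,8, 1,0,0,0.1,8, 1,0,0,0.1,8, 1,0,0,0.1,8, 1,0,0,0.1,6]'; python3 m.py
```

```text
time: 20.15
tool_pos: [673.5, -82.6, 130.7]
tcp_rot: [3.124, 0.025, 2.356]
contact_force: [0.8, 0.2, -2.2]
grip_width: 28.0
Mz 0.199 M [-0.21 -0.02  0.2 ] yaw 134.98 z 130.7 tau6 -1.709 q6 -1.022
time: 20.65
tool_pos: [672.6, -83.0, 130.2]
tcp_rot: [3.114, 0.009, 1.631]
contact_force: [0.2, 1.3, -1.2]
grip_width: 28.1
Mz 0.178 M [-0.27  0.29  0.18] yaw 93.47 z 130.2 tau6 -1.698 q6 -0.296
time: 21.15
tool_pos: [671.8, -82.6, 129.8]
tcp_rot: [3.116, -0.008, 0.943]
contact_force: [1.1, 1.0, -1.2]
grip_width: 27.9
Mz 0.169 M [-0.14  0.27  0.17] yaw 54.02 z 129.8 tau6 -0.925 q6 0.395
```

```bash

python3 -m jog '[1,0,0,0.05,4, 1,0,0,0.05,4, 1,0,0,0.05,4]'>/dev/null; python3 m.py
python3 -m jog '[1,0,0,0.05,4]'>/dev/null; python3 m.py
python3 -m jog '[1,0,0,0.05,4]'>/dev/null; python3 m.py
```

```text
Mz 0.209 M [-0.03  0.22  0.21] yaw 41.55 z 129.7 tau6 -0.736 q6 0.614
Mz 0.229 M [-0.14  0.27  0.23] yaw 37.41 z 129.6 tau6 -0.744 q6 0.686
Mz 0.238 M [-0.03  0.26  0.24] yaw 33.28 z 129.6 tau6 -0.744 q6 0.758
```

```bash

python3 -m jog '[1,0,0,0.05,4]'>/dev/null; python3 m.py
python3 -m jog '[1,0,0,0.05,4]'>/dev/null; python3 m.py
```

```text
Mz 0.170 M [0.01 0.23 0.17] yaw 29.14 z 129.5 tau6 -0.746 q6 0.831
Mz 0.185 M [-0.02  0.27  0.18] yaw 25.01 z 129.5 tau6 -0.746 q6 0.903
```

```bash

python3 -m jog '[1,0,0,0.05,4]'>/dev/null; python3 m.py
python3 -m jog '[1,0,0,0.05,4]'>/dev/null; python3 m.py
```

```text
Mz 0.266 M [0.03 0.23 0.27] yaw 20.87 z 129.5 tau6 -0.746 q6 0.976
Mz 0.227 M [0.05 0.28 0.23] yaw 16.73 z 129.4 tau6 -0.746 q6 1.048
```

```bash

python3 -m jog '[1,0,0,0.05,4]'>/dev/null; python3 m.py
python3 -m jog '[1,0,0,0.05,4]'>/dev/null; python3 m.py
```

```text
Mz 0.228 M [0.07 0.27 0.23] yaw 12.59 z 129.3 tau6 -0.745 q6 1.121
Mz 0.352 M [0.04 0.33 0.35] yaw 8.46 z 129.3 tau6 -0.648 q6 1.193
```

```bash

python3 -m jog '[1,0,0,0,3]'>/dev/null; python3 m.py
python3 -m jog '[1,0,0,0,2.5]'>/dev/null; python3 m.py
```

```text
Mz 0.357 M [0.08 0.26 0.36] yaw 5.34 z 129.3 tau6 -0.188 q6 1.248
Mz 0.405 M [0.06 0.17 0.41] yaw 2.77 z 129.4 tau6 -0.078 q6 1.293
```

```bash

python3 -m jog '[0.5,0,0,0,0, 0.5,0,0,0,0, 0.5,0,0,0,0, 0.5,0,0,-2,0, 0.5,0,0,-7,0]'; python3 m.py
python3 -m jog '[0.5,0,0,-12,0, 0.5,0,0,-14,0, 0.5,0,0,-14,0, 0.5,0,0,-10,-4, 0.5,0,0,-4,-8]'
cat >> h.py <<'E'
def plan(k,ytgt):
    o=get_obs();T,p=tool(o);print(p.round(1),o["tcp_rot"].round(3))
    D=np.array(N[k][:2])-p[:2];yaw=np.degrees(o["tcp_rot"][2]);tot=(ytgt-yaw)%360
    n=int(np.ceil(tot/8.4));print(n,tot,tot/n)
    w=np.array([1,2,3,3]+[3]*(n-10)+[3,3,2,2,1,0.5]);w=w/w.sum()
    for i in range(n):
        a=np.radians(yaw+i*tot/n);d=D*w[i];print(round(d@[np.cos(a),np.sin(a)],1),round(d@[np.sin(a),-np.cos(a)],1),end="; ")
E
python3 -c 'from h import *;plan("b",199.7)'
```

```text
time: 22.95
tool_pos: [671.4, -81.5, 139.0]
tcp_rot: [3.13, -0.022, 0.051]
contact_force: [0.4, 0.3, 0.6]
grip_width: 45.7
Mz 0.019 M [-0.02 -0.04  0.02] yaw 2.91 z 139.0 tau6 0.002 q6 1.290
time: 23.45
tool_pos: [670.9, -81.1, 200.9]
tcp_rot: [3.124, -0.023, 0.266]
contact_force: [-0.8, -0.1, -0.7]
grip_width: 46.1
[670.9 -81.1 200.9] [ 3.124 -0.023  0.266]
22 184.48383219234802 8.38562873601582
0.2 -2.1; 1.0 -4.1; 2.4 -5.8; 3.2 -5.4; 4.0 -4.9; 4.6 -4.2; 5.2 -3.5; 5.7 -2.7; 6.0 -1.9; 6.2 -1.0; 6.3 -0.1; 6.2 0.8; 6.0 1.7; 5.7 2.6; 5.3 3.4; 4.7 4.1; 4.1 4.8; 3.3 5.3; 1.7 3.8; 1.1 4.0; 0.2 2.1; -0.0 1.0;
```

```bash

python3 -m jog '[0.5,0.2,-2.1,0,-8.4, 0.5,1,-4.1,0,-8.4, 0.5,2.4,-5.8,0,-8.4, 0.5,3.2,-5.4,0,-8.4, 0.5,4,-4.9,0,-8.4]'
python3 -m jog '[0.5,4.6,-4.2,0,-8.4, 0.5,5.2,-3.5,0,-8.4, 0.5,5.7,-2.7,0,-8.4, 0.5,6,-1.9,0,-8.4, 0.5,6.2,-1,0,-8.4]'
python3 -m jog '[0.5,6.3,-0.1,0,-8.4, 0.5,6.2,0.8,0,-8.4, 0.5,6,1.7,0,-8.4, 0.5,5.7,2.6,0,-8.4, 0.5,5.3,3.4,0,-8.4]'
python3 -m jog '[0.5,4.7,4.1,0,-8.4, 0.5,4.1,4.8,0,-8.4, 0.5,3.3,5.3,0,-8.4]'
python3 -c 'from h import *;to("b",190,199.7)'
```

```text
time: 23.95
tool_pos: [667.8, -56.7, 209.3]
tcp_rot: [3.103, -0.008, 1.018]
contact_force: [0.4, -0.7, -0.4]
grip_width: 45.6
time: 24.45
tool_pos: [662.3, -24.7, 215.8]
tcp_rot: [3.102, 0.023, 1.767]
contact_force: [-0.1, 1.2, 0.1]
grip_width: 46.0
time: 24.95
tool_pos: [656.0, 7.3, 222.2]
tcp_rot: [3.124, 0.05, 2.517]
contact_force: [0.4, 0.1, -0.6]
grip_width: 46.0
time: 25.25
tool_pos: [651.9, 26.4, 226.0]
tcp_rot: [-3.136, 0.057, 2.968]
contact_force: [0.3, 0.2, 0.5]
grip_width: 45.8
t 25.25 rot [-3.136  0.057  2.968] z 226.0 q1,q6 [-0.072 -1.466] | shift [ 4.6  9.  29.7] turn+ -29.65 F [0.3 0.2 0.5] M [ 0.069 -0.106  0.035] w 45.8
```

```bash

python3 -m jog '[0.5,2,4,12,-8, 0.5,2,3,15,-8, 0.5,0,0,2,-8, 0.5,0,0,0,-6]'
python3 -c 'from h import *;to("b",190,199.7);print(get_obs()["joint_positions"])'
python3 -m jog '[0.5,0.1,0,0,0.2, 0.5,0.1,0,0,-0.2]'
python3 -c 'from h import *;to("b",190,199.7);print(get_obs()["joint_positions"])'
```

```text
time: 25.65
tool_pos: [651.1, 34.8, 202.0]
tcp_rot: [-3.105, 0.052, -2.765]
contact_force: [-0.9, -0.8, 0.5]
grip_width: 46.2
t 25.65 rot [-3.105  0.052 -2.765] z 202.0 q1,q6 [-0.059 -2.001] | shift [0.6 1.2 5.9] turn+ 1.85 F [-0.9 -0.8  0.5] M [ 0.115 -0.111  0.009] w 46.2
[-0.05875246  0.58206871  1.27353212 -0.01237241  1.22310069 -2.0009208 ]
time: 25.85
tool_pos: [651.2, 34.9, 203.9]
tcp_rot: [-3.104, 0.054, -2.767]
contact_force: [1.0, -0.0, -0.1]
grip_width: 46.0
t 25.85 rot [-3.104  0.054 -2.767] z 203.9 q1,q6 [-0.059 -1.999] | shift [0.8 1.2 7.9] turn+ 1.77 F [ 1.  -0.  -0.1] M [ 0.083 -0.04   0.05 ] w 46.0
[-0.05874086  0.57960225  1.27248213 -0.01222272  1.2245782  -1.99944285]
```

```bash

python3 -m jog '[0.5,-42,-17,-20,0, 0.5,0,0,-20,0]'
python3 -m jog '[0.5,0,0,0,0]'
python3 -m jog '[0.5,0,0,0,0]'
python3 -c 'from h import *;to("b",190,199.7);print(get_obs()["joint_positions"])'
```

```text
time: 26.05
tool_pos: [687.0, 35.3, 238.1]
tcp_rot: [-3.114, 0.032, -2.773]
contact_force: [0.8, 0.4, 0.5]
grip_width: 45.8
time: 26.15
tool_pos: [687.9, 35.4, 240.3]
tcp_rot: [-3.113, 0.035, -2.775]
contact_force: [0.3, 0.3, -0.0]
grip_width: 45.6
time: 26.25
tool_pos: [688.0, 35.3, 240.0]
tcp_rot: [-3.113, 0.035, -2.776]
contact_force: [0.3, 0.2, -0.1]
grip_width: 45.7
t 26.25 rot [-3.113  0.035 -2.776] z 240.0 q1,q6 [-0.055 -1.989] | shift [36.3 14.9 42.4] turn+ 1.23 F [ 0.3  0.2 -0.1] M [ 0.121 -0.105 -0.006] w 45.7
[-0.05494711  0.63943559  1.06397408 -0.01182352  1.3944752  -1.9887601 ]
```

```bash

python3 -m jog '[0.5,4,2,3,0, 0.5,8,3,8,0, 0.5,10,4,10,0, 0.5,8,4,8,0, 0.5,4,2,4,0]'
python3 -m jog '[0.5,-42,-17,-20,0, 0.5,0,0,-20,0, 0.5,0,0,0,0]'
python3 -c 'from h import *;to("b",190,199.7);print(get_obs()["joint_positions"])'
```

```text
time: 26.75
tool_pos: [648.1, 36.8, 202.5]
tcp_rot: [-3.114, 0.035, -2.78]
contact_force: [-0.2, -0.2, 0.5]
grip_width: 45.6
time: 27.05
tool_pos: [680.1, 37.3, 230.8]
tcp_rot: [-3.128, 0.001, -2.781]
contact_force: [-0.0, -0.0, -0.2]
grip_width: 45.6
t 27.05 rot [-3.128e+00  1.000e-03 -2.781e+00] z 230.8 q1,q6 [-0.053 -1.983] | shift [28.   9.2 34.7] turn+ 0.98 F [-0.  -0.  -0.2] M [ 0.179 -0.134  0.076] w 45.6
[-0.05265414  0.65069227  1.06755652 -0.01174861  1.41671645 -1.98253626]
```

```bash

python3 -m jog '[0.5,4,1,3,0, 0.5,7,2,7,0, 0.5,8,3,10,0, 0.5,6,2,8,0, 0.5,2,1,4,0]'
python3 -c 'from h import *;cap("wrist","w5");to("b",190,199.7);fit("w5","b")'
```

```text
time: 27.55
tool_pos: [648.5, 35.6, 195.5]
tcp_rot: [-3.128, 0.003, -2.782]
contact_force: [-0.5, 0.1, -0.6]
grip_width: 45.8
t 27.6 rot [-3.128e+00  2.000e-03 -2.781e+00] z 195.0 q1,q6 [-0.058 -1.985] | shift [-2.4 -1.1 -1. ] turn+ 0.93 F [-0.2 -0.5 -0.1] M [ 0.087 -0.104  0.016] w 46.1
b ((650.443359375, 35.711936950683594), (27.9387149810791, 27.74010467529297), 19.533910751342773) 1093 133.94712880947208 px 325.56999085086915 220.84812442817932
```

View pics/w5.png

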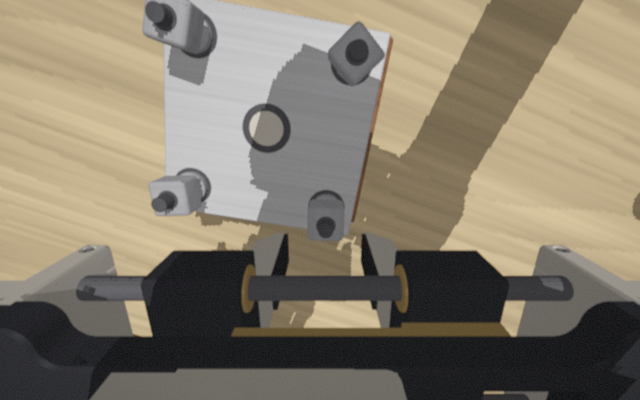

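Nut b's head (325,218) sits centred between the fingers and aligned with them. Next: go down and grip it.

```bash
sed -i 's/b=(650.9,35.5,0)/b=(650.0,35.5,199.6)/' h.py
python3 -m jog '[0.5,-2,-1,8,0.5, 0.5,0,0,14,0.4, 0.5,0,0,16,0, 0.5,0,0,12,0, 0.5,0,0,6,0]'
python3 -c 'from h import *;to("b",124)'
```

```text
time: 28.1
tool_pos: [652.9, 34.6, 137.7]
tcp_rot: [-3.126, 0.008, -2.8]
contact_force: [0.3, -0.5, -0.4]
grip_width: 46.0
t 28.1 rot [-3.126  0.008 -2.8  ] z 137.7 q1,q6 [-0.059 -1.967] | shift [2.5 2.  7.6] turn+ -0.01 F [ 0.3 -0.5 -0.4] M [ 0.143 -0.081 -0.039] w 46.0
```

```bash

python3 -m jog '[0.5,2.5,1.8,5,0, 0.5,0,0,3,0, 0.7,0,0,1.5,0, 1,0,0,0.4,0, 1,0,0,0,0]'
python3 -c 'from h import *;to("b",124)'
python3 -m jog '[1,0,0,0,0, 1,0,0,0,0]'
python3 -c 'from h import *;to("b",124)'
```

```text
time: 28.6
tool_pos: [650.2, 36.0, 127.1]
tcp_rot: [-3.127, 0.008, -2.8]
contact_force: [-1.6, 1.5, -0.5]
grip_width: 28.1
t 28.6 rot [-3.127  0.008 -2.8  ] z 127.1 q1,q6 [-0.058 -1.965] | shift [ 0.3 -0.3 -2.9] turn+ -0.03 F [-1.6  1.5 -0.5] M [ 0.133 -0.07   0.017] w 28.1
time: 28.8
tool_pos: [650.1, 36.0, 127.2]
tcp_rot: [-3.126, 0.008, -2.8]
contact_force: [-0.4, 0.4, -2.8]
grip_width: 27.7
t 28.8 rot [-3.126  0.008 -2.8  ] z 127.2 q1,q6 [-0.057 -1.965] | shift [ 0.3 -0.4 -2.8] turn+ -0.01 F [-0.4  0.4 -2.8] M [ 0.157 -0.107 -0.046] w 27.7
```

```bash

python3 -m jog '[1,0,0,0,4, 1,0,0,0.08,7, 1,0,0,0.08,8, 1,0,0,0.08,8, 1,0,0,0.08,8]'; python3 m.py
python3 -m jog '[1,0,0,0.08,8, 1,0,0,0.08,8, 1,0,0,0.08,8, 1,0,0,0.08,8, 1,0,0,0.08,8]'; python3 m.py
python3 -m jog '[1,0,0,0.08,8, 1,0,0,0.08,8, 1,0,0,0.08,8, 1,0,0,0.08,8, 1,0,0,0.08,6]'; python3 m.py
```

```text
time: 29.3
tool_pos: [649.9, 35.8, 126.8]
tcp_rot: [-3.133, 0.015, 2.853]
contact_force: [1.6, 0.6, -1.5]
grip_width: 28.1
Mz 0.168 M [ 0.07 -0.02  0.17] yaw 163.48 z 126.8 tau6 -1.716 q6 -1.334
time: 29.8
tool_pos: [649.5, 35.7, 126.4]
tcp_rot: [3.14, 0.018, 2.128]
contact_force: [-0.2, -0.0, -1.8]
grip_width: 27.9
Mz 0.196 M [0.16 0.   0.2 ] yaw 121.91 z 126.4 tau6 -1.708 q6 -0.608
time: 30.3
tool_pos: [649.3, 35.8, 126.0]
tcp_rot: [3.13, 0.013, 1.437]
contact_force: [0.4, -0.1, -1.2]
grip_width: 27.6
Mz 0.174 M [0.16 0.1  0.17] yaw 82.35 z 126.0 tau6 -0.933 q6 0.083
```

```bash

python3 -m jog '[1,0,0,0.05,4, 1,0,0,0.05,4, 1,0,0,0.05,4]'>/dev/null; python3 m.py
python3 -m jog '[1,0,0,0.05,4]'>/dev/null; python3 m.py
python3 -m jog '[1,0,0,0.05,4]'>/dev/null; python3 m.py
```

```text
Mz 0.175 M [0.1  0.15 0.18] yaw 69.83 z 125.9 tau6 -0.742 q6 0.302
Mz 0.210 M [0.16 0.2  0.21] yaw 65.68 z 125.9 tau6 -0.749 q6 0.374
Mz 0.242 M [0.19 0.14 0.24] yaw 61.53 z 125.9 tau6 -0.750 q6 0.447
```

```bash

python3 -m jog '[1,0,0,0.05,4]'>/dev/null; python3 m.py
python3 -m jog '[1,0,0,0.05,4]'>/dev/null; python3 m.py
```

```text
Mz 0.217 M [0.26 0.21 0.22] yaw 57.37 z 125.8 tau6 -0.750 q6 0.519
Mz 0.299 M [0.21 0.15 0.3 ] yaw 53.23 z 125.8 tau6 -0.664 q6 0.592
```

```bash

python3 -m jog '[1,0,0,0.05,4]'>/dev/null; python3 m.py
python3 -m jog '[1,0,0,0.05,4]'>/dev/null; python3 m.py
```

```text
Mz 0.386 M [0.21 0.22 0.39] yaw 49.09 z 125.9 tau6 -0.571 q6 0.664
Mz 0.521 M [0.33 0.17 0.52] yaw 44.97 z 125.9 tau6 -0.479 q6 0.736
```

```bash

python3 -m jog '[0.5,0,0,0,0, 0.5,0,0,0,0, 0.5,0,0,0,0, 0.5,0,0,-2,0, 0.5,0,0,-7,0]'; python3 m.py
python3 -m jog '[0.5,0,0,-12,0, 0.5,0,0,-14,0, 0.5,0,0,-14,0, 0.5,0,0,-10,-4, 0.5,0,0,-4,-8]'
python3 -c 'from h import *;plan("d",183.5)'
```

```text
time: 31.7
tool_pos: [649.4, 35.9, 135.4]
tcp_rot: [3.125, 0.004, 0.789]
contact_force: [-0.1, -0.2, 1.0]
grip_width: 45.6
Mz 0.007 M [ 0.05 -0.06  0.01] yaw 45.18 z 135.4 tau6 0.003 q6 0.732
time: 32.2
tool_pos: [649.6, 36.6, 197.1]
tcp_rot: [3.122, 0.005, 1.004]
contact_force: [-0.1, -0.1, 0.3]
grip_width: 45.9
[649.6  36.6 197.1] [3.122 0.005 1.004]
15 125.99961978107476 8.39997465207165
-4.8 -0.1; -9.4 -1.5; -13.7 -4.3; -12.9 -6.3; -11.8 -8.1; -10.5 -9.7; -9.0 -11.1; -7.3 -12.3; -5.4 -13.3; -3.4 -13.9; -1.3 -14.3; 0.5 -9.5; 1.9 -9.4; 1.6 -4.5; 1.1 -2.1;
```

```bash

python3 -m jog '[0.5,-4.8,0,0,-8.4, 0.5,-9.4,-1.5,1,-8.4, 0.5,-13.7,-4.3,1,-8.4, 0.5,-12.9,-6.3,1,-8.4, 0.5,-11.8,-8.1,1,-8.4]'
python3 -m jog '[0.5,-10.5,-9.7,1,-8.4, 0.5,-9,-11.1,1,-8.4, 0.5,-7.3,-12.3,1,-8.4, 0.5,-5.4,-13.3,1,-8.4, 0.5,-3.4,-13.9,1,-8.4]'
python3 -m jog '[0.5,-1.3,-14.3,1,-8.4, 0.5,0.5,-9.5,0,-8.4, 0.5,1.9,-9.4,0,-8.4, 0.5,1.6,-4.5,0,-8.4, 0.5,1.1,-2.1,0,-8.4]'
python3 -c 'from h import *;to("d",190,183.5)'
```

```text
time: 32.7
tool_pos: [620.1, -11.4, 201.5]
tcp_rot: [3.12, 0.019, 1.756]
contact_force: [-0.2, 0.8, 0.3]
grip_width: 45.6
time: 33.2
tool_pos: [582.2, -74.9, 203.1]
tcp_rot: [3.136, 0.035, 2.506]
contact_force: [-0.1, -0.0, -0.0]
grip_width: 46.0
time: 33.7
tool_pos: [560.8, -113.1, 208.6]
tcp_rot: [-3.118, 0.036, -3.027]
contact_force: [0.6, 0.8, 0.2]
grip_width: 45.7
t 33.7 rot [-3.118  0.036 -3.027] z 208.6 q1,q6 [-0.33  -2.012] | shift [ 3.7  8.8 12.3] turn+ 3.05 F [0.6 0.8 0.2] M [ 0.15  -0.163  0.018] w 45.7
```

```bash

python3 -m jog '[0.5,-45,0,-20,0, 0.5,0,0,-20,0, 0.5,0,0,0,0]'
python3 -c 'from h import *;to("d",190,183.5)'
```

```text
time: 34.0
tool_pos: [599.9, -106.4, 249.6]
tcp_rot: [-3.123, 0.025, -3.023]
contact_force: [-0.2, 0.8, 0.2]
grip_width: 45.8
t 34.0 rot [-3.123  0.025 -3.023] z 249.6 q1,q6 [-0.298 -1.985] | shift [44.1  7.5 52.4] turn+ 3.28 F [-0.2  0.8  0.2] M [ 0.101 -0.17  -0.014] w 45.8
```

```bash

python3 -m jog '[0.5,4,1,3,0, 0.5,8,2,8,1, 0.5,10,2,12,1, 0.5,10,2,12,1, 0.5,5,0,6,0]'
python3 -m jog '[0.5,-45,0,-20,0, 0.5,0,0,-20,0, 0.5,0,0,0,0]'
python3 -c 'from h import *;to("d",190,183.5)'
```

```text
time: 34.5
tool_pos: [560.2, -103.3, 205.7]
tcp_rot: [-3.123, 0.028, -3.078]
contact_force: [-0.7, -0.4, -0.2]
grip_width: 45.8
time: 34.8
tool_pos: [594.3, -97.5, 237.4]
tcp_rot: [-3.133, 0.002, -3.078]
contact_force: [1.0, -0.9, 0.0]
grip_width: 46.0
t 34.8 rot [-3.133e+00  2.000e-03 -3.078e+00] z 237.4 q1,q6 [-0.286 -1.919] | shift [37.9 -4.8 41.4] turn+ 0.15 F [ 1.  -0.9  0. ] M [ 0.122 -0.123 -0.019] w 46.0
```

```bash

python3 -m jog '[0.5,4,-1,3,0, 0.5,8,-1,8,0, 0.5,11,-1,12,0, 0.5,8,-1,10,0, 0.5,3,0,5,0]'
python3 -m jog '[0.5,0,0,0,0]'
python3 -c 'from h import *;cap("wrist","w6");to("d",190,183.5);fit("w6","d")'
```

```text
time: 35.3
tool_pos: [557.2, -104.8, 195.5]
tcp_rot: [-3.132, 0.003, -3.077]
contact_force: [-0.7, 0.3, 0.4]
grip_width: 46.0
time: 35.4
tool_pos: [556.1, -104.8, 194.5]
tcp_rot: [-3.133, 0.001, -3.078]
contact_force: [-0.8, -0.2, 0.6]
grip_width: 46.3
t 35.45 rot [-3.133e+00  2.000e-03 -3.078e+00] z 194.9 q1,q6 [-0.318 -1.949] | shift [-0.2 -0.2 -1.1] turn+ 0.16 F [0.1 0.1 0.2] M [ 0.041 -0.097  0.047] w 45.6
d ((556.1417236328125, -105.2315902709961), (27.668092727661133, 27.750085830688477), 3.217642068862915) 1126 134.23222766385203 px 324.82682060390766 219.50532859680285
```

View pics/w6.png

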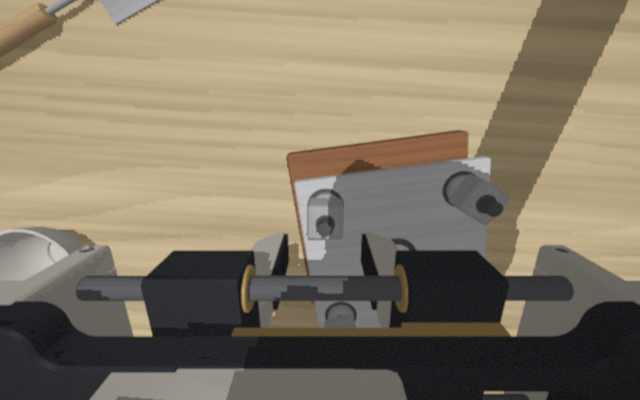

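Nut d's head (325,215) is centred and aligned. Going down.

```bash
sed -i 's/d=(556.8,-105.1,0)/d=(555.8,-105.2,183.3)/' h.py
python3 -m jog '[0.5,0,0,8,0.3, 0.5,0,0,14,0, 0.5,0,0,16,0, 0.5,0,0,10,0, 0.5,0,0,5,0]'
python3 -c 'from h import *;to("d",124)'
```

```text
time: 35.95
tool_pos: [559.5, -105.8, 141.2]
tcp_rot: [-3.13, 0.008, -3.084]
contact_force: [-0.2, 0.0, 0.7]
grip_width: 46.1
t 35.95 rot [-3.13   0.008 -3.084] z 141.2 q1,q6 [-0.318 -1.942] | shift [ 3.8  1.  11.1] turn+ 0.03 F [-0.2  0.   0.7] M [ 0.143 -0.114 -0.018] w 46.1
```

```bash

python3 -m jog '[0.5,3,1,5,0, 0.5,1,0,4,0, 0.7,0,0,1,0, 1,0,0,0,0, 1,0,0,0,0]'
python3 -c 'from h import *;to("d",124)'
python3 -m jog '[1,0,0,0,0, 1,0,0,0,0]'
python3 -c 'from h import *;to("d",124)'
```

```text
time: 36.45
tool_pos: [555.8, -105.0, 130.8]
tcp_rot: [-3.13, 0.009, -3.084]
contact_force: [-0.1, 0.8, -1.6]
grip_width: 28.0
t 36.45 rot [-3.13   0.009 -3.084] z 130.8 q1,q6 [-0.318 -1.943] | shift [ 0.  -0.1  0.8] turn+ 0.03 F [-0.1  0.8 -1.6] M [ 0.33  -0.116  0.047] w 28.0
time: 36.65
tool_pos: [555.8, -105.0, 130.8]
tcp_rot: [-3.13, 0.009, -3.084]
contact_force: [1.2, 0.3, -3.5]
grip_width: 27.9
t 36.65 rot [-3.13   0.009 -3.084] z 130.8 q1,q6 [-0.318 -1.943] | shift [ 0.  -0.2  0.8] turn+ 0.03 F [ 1.2  0.3 -3.5] M [ 0.124 -0.166 -0.048] w 27.9
```

```bash

python3 -m jog '[1,0,0,0,4, 1,0,0,0.09,7, 1,0,0,0.09,8, 1,0,0,0.09,8, 1,0,0,0.09,8]'; python3 m.py
python3 -m jog '[1,0,0,0.09,8, 1,0,0,0.09,8, 1,0,0,0.09,8, 1,0,0,0.09,8, 1,0,0,0.09,8]'; python3 m.py
python3 -m jog '[1,0,0,0.09,8, 1,0,0,0.09,8, 1,0,0,0.09,8, 1,0,0,0.09,8, 1,0,0,0.09,6]'; python3 m.py
```

```text
time: 37.15
tool_pos: [555.6, -105.2, 130.5]
tcp_rot: [-3.137, 0.014, 2.57]
contact_force: [0.3, -0.8, -2.3]
grip_width: 27.9
Mz 0.154 M [ 0.1  -0.1   0.15] yaw 147.22 z 130.5 tau6 -1.718 q6 -1.312
time: 37.65
tool_pos: [555.3, -105.3, 130.0]
tcp_rot: [3.137, 0.015, 1.844]
contact_force: [0.5, 0.9, -0.9]
grip_width: 27.9
Mz 0.182 M [ 0.05 -0.01  0.18] yaw 105.67 z 130.0 tau6 -1.710 q6 -0.585
time: 38.15
tool_pos: [555.0, -105.1, 129.6]
tcp_rot: [3.13, 0.009, 1.154]
contact_force: [0.1, 0.6, -1.3]
grip_width: 28.0
Mz 0.220 M [0.11 0.14 0.22] yaw 66.14 z 129.6 tau6 -0.933 q6 0.106
```

```bash

python3 -m jog '[1,0,0,0.05,4, 1,0,0,0.05,4, 1,0,0,0.05,4]'>/dev/null; python3 m.py
python3 -m jog '[1,0,0,0.05,4]'>/dev/null; python3 m.py
```

```text
Mz 0.209 M [0.17 0.12 0.21] yaw 53.63 z 129.4 tau6 -0.741 q6 0.324
Mz 0.212 M [0.17 0.14 0.21] yaw 49.49 z 129.4 tau6 -0.749 q6 0.397
```

Turned 134° so far. From here one row at a time.

```bash

python3 -m jog '[1,0,0,0.05,4]'>/dev/null; python3 m.py
python3 -m jog '[1,0,0,0.05,4]'>/dev/null; python3 m.py
```

```text
Mz 0.191 M [0.13 0.12 0.19] yaw 45.34 z 129.4 tau6 -0.750 q6 0.469
Mz 0.217 M [0.2  0.12 0.22] yaw 41.20 z 129.3 tau6 -0.750 q6 0.542
```

```bash

python3 -m jog '[1,0,0,0.05,4]'>/dev/null; python3 m.py
python3 -m jog '[1,0,0,0.05,4]'>/dev/null; python3 m.py
```

```text
Mz 0.165 M [0.22 0.13 0.17] yaw 37.05 z 129.3 tau6 -0.751 q6 0.614
Mz 0.220 M [0.18 0.17 0.22] yaw 32.91 z 129.2 tau6 -0.752 q6 0.687
```

```bash

python3 -m jog '[1,0,0,0.05,4]'>/dev/null; python3 m.py
python3 -m jog '[1,0,0,0.05,4]'>/dev/null; python3 m.py
```

```text
Mz 0.258 M [0.26 0.15 0.26] yaw 28.76 z 129.2 tau6 -0.750 q6 0.759
Mz 0.228 M [0.25 0.09 0.23] yaw 24.61 z 129.2 tau6 -0.750 q6 0.831
```

```bash

python3 -m jog '[1,0,0,0.05,4]'>/dev/null; python3 m.py
python3 -m jog '[1,0,0,0.05,4]'>/dev/null; python3 m.py
```

```text
Mz 0.253 M [0.23 0.1  0.25] yaw 20.46 z 129.1 tau6 -0.750 q6 0.904
Mz 0.205 M [0.24 0.1  0.2 ] yaw 16.32 z 129.1 tau6 -0.735 q6 0.976
```

```bash

python3 -m jog '[1,0,0,0,4]'>/dev/null; python3 m.py
python3 -m jog '[1,0,0,0,3]'>/dev/null; python3 m.py
```

```text
Mz 0.265 M [0.24 0.13 0.27] yaw 12.18 z 129.1 tau6 -0.637 q6 1.049
Mz 0.323 M [0.25 0.08 0.32] yaw 9.06 z 129.1 tau6 -0.179 q6 1.103
```

```bash

python3 -m jog '[1,0,0,0,2]'>/dev/null; python3 m.py
```

```text
Mz 0.436 M [0.23 0.08 0.44] yaw 6.99 z 129.1 tau6 0.116 q6 1.139
```

```bash

python3 -m jog '[0.5,0,0,0,0, 0.5,0,0,0,0, 0.5,0,0,0,0, 0.5,0,0,-2,0, 0.5,0,0,-7,0]'; python3 m.py
python3 -m jog '[0.5,0,0,-12,0, 0.5,0,0,-14,0, 0.5,0,0,-16,0, 0.5,0,0,-16,0, 0.5,0,0,-16,0]'
python3 -m jog '[0.5,0,10,-16,0, 0.5,0,15,-16,0, 0.5,0,20,-16,0, 0.5,0,25,-16,0, 0.5,0,25,-8,0]'
python3 -m jog '[0.5,0,20,0,0, 0.5,0,10,0,0, 0.5,0,0,0,0]'
```

```text
time: 40.15
tool_pos: [555.0, -104.7, 138.7]
tcp_rot: [3.128, -0.003, 0.124]
contact_force: [-0.8, -0.0, -0.3]
grip_width: 45.7
Mz -0.022 M [ 0.05  0.01 -0.02] yaw 7.10 z 138.7 tau6 0.003 q6 1.137
time: 40.65
tool_pos: [554.3, -103.5, 218.7]
tcp_rot: [3.128, -0.003, 0.124]
contact_force: [0.5, 0.4, -0.7]
grip_width: 45.9
time: 41.15
tool_pos: [566.1, -196.0, 303.7]
tcp_rot: [3.125, -0.011, 0.13]
contact_force: [0.6, 0.5, 0.2]
grip_width: 45.9
time: 41.45
tool_pos: [570.2, -229.6, 309.2]
tcp_rot: [3.12, -0.016, 0.128]
contact_force: [-0.7, -0.3, 0.6]
grip_width: 45.6
```

```bash

python3 - <<'E'
from h import *
cap("top","t9");cap("side","s9");cap("wrist","w9");print(get_obs()["time"],get_obs()["tool_pos"],get_obs()["contact_force"])
crop("s9",240,120,360,230,6,"s9c"); crop("t9",270,100,400,230,4,"t9c")
for tag in ("t9","w9"):
    W=cloud(load(f"pics/{tag}.npz"))
    th=np.radians(11.1);d=W[...,:2]-[603.3,-34.7];X=d@[np.cos(th),np.sin(th)];Y=d@[-np.sin(th),np.cos(th)]
    m=(np.abs(X)<78)&(np.abs(Y)<78)&(W[...,2]>84)&(W[...,2]<100)
    A=np.c_[X[m],Y[m],np.ones(m.sum())];s=np.linalg.lstsq(A,W[m][:,2],rcond=None)[0];print(tag,"plate fit mm across 150:",s[:2]*150,"z",s[2],m.sum())
    for k in "abcd": fit(tag,k)
for tag in ("top0","w2"):
    W=cloud(load(f"pics/{tag}.npz"))
    d=W[...,:2]-[603.3,-34.7];X=d@[np.cos(th),np.sin(th)];Y=d@[-np.sin(th),np.cos(th)]
    m=(np.abs(X)<78)&(np.abs(Y)<78)&(W[...,2]>84)&(W[...,2]<100)
    A=np.c_[X[m],Y[m],np.ones(m.sum())];s=np.linalg.lstsq(A,W[m][:,2],rcond=None)[0];print(tag,s[:2]*150,s[2],m.sum())
E
```

```text
41.6 [ 570.11483932 -227.75458038  308.64001242] [-0.49933904  0.44429326 -0.30607986]
t9 plate fit mm across 150: [ 0.26775063 -0.06413703] z 90.11069336195938 2652
a ((532.0838623046875, 12.712589263916016), (27.77459144592285, 26.725778579711914), 64.65872955322266) 89 129.3010618080272 px 321.4831460674157 198.26966292134833
b ((649.5213012695312, 35.911712646484375), (27.591577529907227, 28.157278060913086), 68.89159393310547) 92 129.7548516722914 px 314.0652173913044 154.80434782608697
c ((672.9776000976562, -81.25883483886719), (28.07415008544922, 28.2889461517334), 21.486116409301758) 96 129.93255406507257 px 357.4270833333333 147.39583333333334
d ((555.5037231445312, -104.270263671875), (27.654865264892578, 27.069223403930664), 27.397769927978516) 91 129.09294254618044 px 365.3076923076923 190.7912087912088
w9 plate fit mm across 150: [0.00746312 0.32625428] z 93.50108947805083 14641
a ((533.1273803710938, 11.31870174407959), (27.878990173339844, 28.52654457092285), 62.276206970214844) 584 132.59757461384015 px 113.95719178082192 191.9931506849315
b ((650.1394653320312, 34.63392639160156), (28.5678653717041, 28.4865779876709), 67.34754180908203) 822 132.5738531354973 px 80.67396593673966 81.6654501216545
c ((673.858642578125, -82.50164794921875), (28.477718353271484, 28.348678588867188), 22.94009017944336) 744 132.59545687431176 px 195.127688172043 73.73252688172043
d ((556.2313842773438, -105.99159240722656), (28.15492057800293, 27.756637573242188), 26.39187240600586) 519 132.67448710725537 px 215.9402697495183 184.70520231213874
top0 [ 2.20492711e-05 -6.33820082e-02] 91.14830258187612 2669
w2 [0.07599963 0.1266999 ] 94.22244040538178 16030
```

View pics/w9.png

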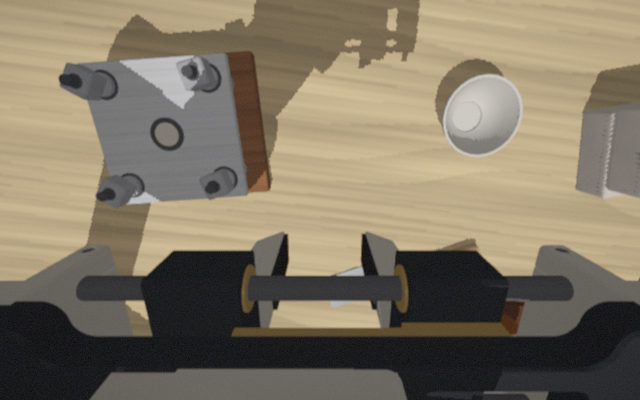

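View pics/t9.png

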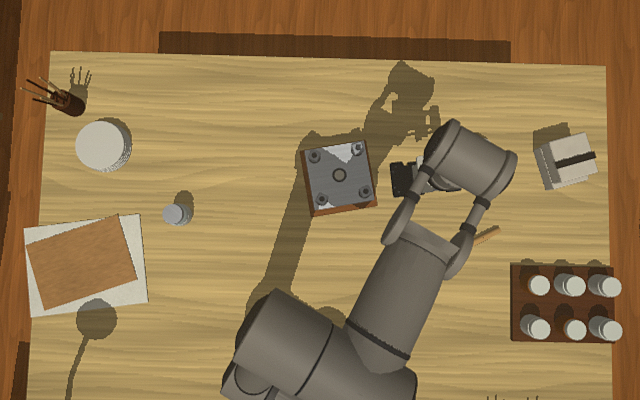

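View pics/s9c.png

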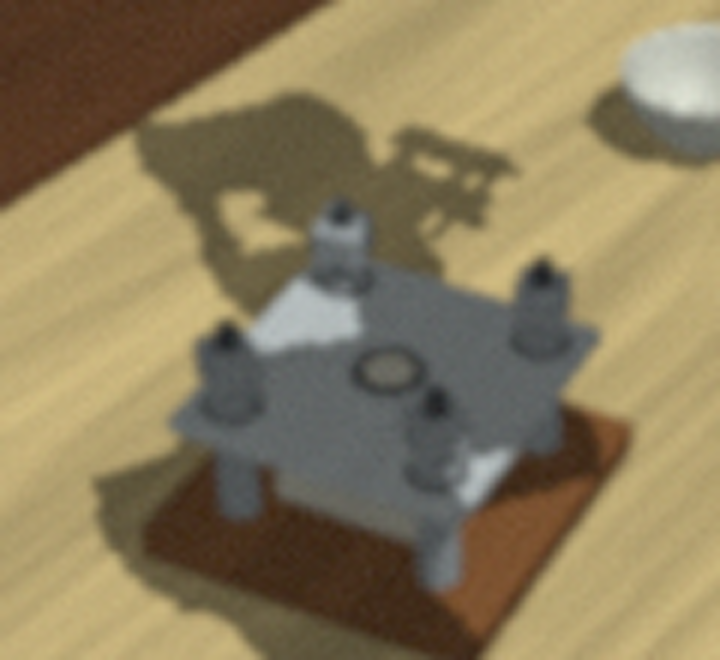

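```bash
python3 -c 'from plant import *;print(close_job(),get_obs()["time"])'
```

```text
the job is handed in; nothing more can be done
the job is handed in; nothing more can be done
```

I tightened all four nuts in cross order, a, c, b, d, each with one unbroken clockwise turn, and stopped each when the torque climbed above the thread drag. I handed the job in at about 41.6 s, with the arm clear of everything.

| Nut | Total turn | Torque from wrist and joint 6 (N m) | Spring-back on release | Torque from spring-back (N m) |
|---|---|---|---|---|
| a | 192° | 0.43 | 18.7° | 0.43 |
| c | 168° | 0.42 | 20.2° | 0.46 |
| b | 155° | 0.47 | 22.4° | 0.51 |
| d | 176° | 0.43 | 19.4° | 0.44 |

- **Torque:** every estimate is inside the 0.3 to 0.55 N m window. Nut b came out highest because I ran one 4° row more than I meant to. Its last raw wrist reading was 0.52 N m, and that sensor is noisy by about 0.04.
- **Plate:** the final pictures show it flat to within about 0.3 mm across 150 mm. The four nut heads are level within 0.1 mm by the wrist camera, and within 0.8 mm by the coarser top camera. The plate came down 1.0 mm by the top camera and 0.7 mm by the wrist camera, against about 1.3 mm expected. The cameras also disagree by about 3 mm on absolute height, so I can't confirm the last fraction of a millimetre. The level heads and the hard stop on every nut point to it being home.
- **Bystanders:** I never worked near the jar, the bowl or the spatula. The jar looks unmoved in the last top picture, but the arm partly hid the bowl and spatula in it, and I did not measure any of the three.

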